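# Swing the casting pan's handle in and shut its case

## Task

The case of casting pans cannot be shut because the larger pan's handle sticks out over the case's front wall. Swing that handle inward until it lies wholly inside the case, along the front wall and clear of the smaller pan and the tin, with the pan still standing in its seat ring; then close the lid fully, without slamming it. Leave the smaller pan, the tin and the things around the case where they are.

Things in the scene. Friction and masses are not known exactly. Their poses are not given: they have to be found in the camera images.
- case: Wooden storage case, 272 x 176 mm, fixed to the bench; its open lower half is 40 mm high (walls 6 mm, floor 6 mm thick). Origin: centre of its underside. Its x runs along the long side, roughly away from the robot; -y points to the long wall with the lid's hinge (robot's right), +y to the front wall (robot's left). Inner faces of the long walls at y = +-82 mm, of the end walls at x = +-130 mm.
- case_lid (a joint): Angle of the lid, rad: 0 is fully shut, about 1.57 stands upright, 1.8 is its open stop. The hinge is stiff (about 0.4 N m of friction), so the lid stays where it is left, at any angle.
- lid_hinge (a point): Middle of the hinge axis, on the case at y = -88 mm, 40 mm above the bench; the axis runs along the case's x. Its frame turns with the lid: +y of the frame points from the hinge to the lid's free edge, +z out of the lid's outer (upper) face.
- lid_edge (a point): Middle of the free edge of the lid on its outer face. The lid is a shallow wooden tray, 272 x 176 mm, 31 mm deep, with 6 mm side walls; shut, its side walls stand on the case's rim and its outer face is flat, 71 mm above the bench, inner top 66 mm. The edge lies 176 mm from the hinge axis along the lid and 31 mm to its outer side.
- big_pan: The larger of two small steel casting pans with plain wooden handles; loose, about 0.35 kg, 72 mm across the rim, 42 mm high, standing on the case's floor in the seat ring, in which it turns easily. Origin: centre of its underside; +x points along the handle, z up. The handle's wooden grip is a straight bar 14 mm wide and 12 mm thick, from 54 to 155 mm from the pan's axis, its middle 46 mm above the pan's underside (so it lies 6 mm above the case's rim).
- handle_grip (a point): A point in the middle of the larger pan's wooden grip, 100 mm from the pan's axis.
- handle_end (a point): The free end of the larger pan's handle, on its centre line, 155 mm from the pan's axis. It starts outside the front wall; it shall end inside the case, with the handle pointing along the case's -x.
- pan_seat (a point): Centre of the seat ring on the case's floor (low wooden ring, 67 mm inside diameter, 6 mm high), at x = +65, y = +34 mm of the case.
- small_pan: The smaller casting pan, loose in the near corner of the case on the hinge side, 60 mm across the rim, 34 mm high, handle to +x of the case, 112 mm from its axis to the end. Origin: centre of its underside. To be left alone.
- tin: Round flat tin, 55 mm across, 23 mm high, loose in the case's far corner on the hinge side. Origin: centre of its underside. To be left alone.
- sanding_block: Sanding block, 46 x 75 x 24 mm, loose on the bench to the right of the case. To be left alone.
- tape_measure: Tape measure, 36 x 72 x 58 mm, loose on the bench to the left of the case. To be left alone.

How it is judged (in metres and radians):
On the way:
1. the handle lies inside the case, along the front wall, while the lid is still open (y of handle_end in the frame of case between -0.003 and 0.073 m and x of handle_end in the frame of case below -0.04 m and horizontal distance between big_pan and pan_seat below 0.012 m and value of joint case_lid above 0.6 rad), for 0.2 s.
At the end, for the whole second after the job is handed in: Lid shut within 0.04 rad; larger pan upright (0.08 rad), at rest within 12 mm of its ring's centre; its handle points to the case's -x, handle end 73 mm before to 3 mm behind the case's middle line; small pan, tin, sanding block and tape measure within 20 mm of their starts (value of joint case_lid below 0.04 rad and y of handle_end in the frame of case between -0.003 and 0.073 m and x of handle_end in the frame of case below -0.04 m and horizontal distance between big_pan and pan_seat below 0.012 m and angle between big_pan's own z axis and vertical below 0.08 rad and linear speed of big_pan below 0.02 m/s and distance of each of small_pan, tin from where it was at the start of the episode below 0.02 m); the robot touches nothing.
It fails at once if the lid is slammed (closing faster than 4 rad/s) (velocity of joint case_lid below -4 rad/s).
It fails at once if the smaller pan or the tin is shifted by more than 20 mm (distance of any of small_pan, tin from where it was at the start of the episode above 0.02 m).
It fails at once if the sanding block or the tape measure is shifted by more than 20 mm (distance of any of sanding_block, tape_measure from where it was at the start of the episode above 0.02 m).
It also fails if it takes over 58 s, if anything falls off the work surface, if the arm or the gripper's body presses on something with over 40 N, if the wrist force passes 120 N, or if a joint passes its speed limit or range.

## Robot

A 7-joint arm with a two-finger parallel gripper is mounted at the origin on a cart in front of the work surface, level with it; the furniture and walls round the work are solid. World frame = base frame: x ahead of the robot, y to its left, z up, the work surface at z = 0. Lengths are in m, angles in degrees, forces in N, time in s.
With the tool pointing down it reaches from about 0.425 to 1.025 m from the base axis. Payload 9.4 kg.
Tool frame: the origin (TCP) lies midway between the tips of the shut fingers; the grasp point (between the pads) lies 19 mm behind it; x points along the fingers, y is the direction in which the jaws open and shut, and the axes are right-handed (so a half turn about x gives the same grasp; the last joint's range is limited). The gripper opens to 85 mm and grips with 20 to 120 N. Pads are 22 mm wide; open, the fingers measure 114 mm over their backs; the gripper's body (76 mm by 85 mm) begins 54 mm behind the grasp point. The pads swing forward as they close: fully open they stand 13 mm farther back than shut.
Start: joints at [59.662, 34.337, -0.143, 91.639, 0.103, 54.024, -4.572], TCP at [0.317, -0.652, 0.231] pointing down, gripper open.
Joint ranges: [-147.43, 147.43], [-19.82, 112.94], [-74.19, 73.91], [6.32, 146.72], [-59.91, 239.91], [6.04, 106.73], [-150.56, 150.56]. Speed limits (degrees/s): [127.2, 127.2, 172.46, 172.46, 180, 180, 180].

## Interface

Orientations are given as a 3x3 rotation matrix whose columns are the frame's x, y, z axes.
In Python, from cell import manip gives the robot as it stands. The module is installed in compiled form; this text tells all that it offers.
- The arm moves only by the tool apply_moves, never from a script. Its argument "deltas" is a list that holds one entry, the list of rows, each a list of 7 numbers: the shift along the world's x, y, z in cm, then the turn, a rotation vector about the world's x, y, z in units of 5 degrees (1.0 is 5 degrees), then the closure, from 0 (fully open) to 1 (shut). A call has exactly 10 rows; each row shifts and turns the pose as measured when the row begins; what a row does not reach is not made up. A row lasts 1/10 s, in which the tool goes at most 50 mm and 8.59 degrees, less where a joint would pass 70% of its speed; a pose out of reach is approached as far as the arm can. A call with a gripper value outside its range is refused whole. The fingers move at their own pace and stop on an object; "newtons" is the grip in N (left out, the last holds). Time passes only in rows, so rows that do not move let the fingers close, or fill a call up. It gives the time, the measured TCP pose, the force and the opening at its end, in the units of the state.
- manip.sense(): the state, without advancing time (a new reading comes with each control period).
- manip.grab_frame(name): name is "side" or "top"; returns the picture (480x640x3 uint8, blue, green, red); there is no depth.
- manip.get_calibration(name): a dict with "mtx" (3x3 intrinsics, pixels), "k1" (the pictures are not rectified: a ray, as slopes to the right and down, at radius r is drawn at 1 + k1 r^2 times it, then the intrinsics apply), "world_from_camera" (4x4, takes a point from camera to world coordinates). Camera axes: x right, y down, z forward; pixel columns grow to the right and rows downward; lengths in m; the calibration is good to about 2 mm. A picture is of the moment at which its call begins. get_calibration takes no time and is no camera call.
- manip.finish_job(): hands the job in, once; it reports no verdict.
The state is a dict: "time": time; "q": joint angles; "joint_velocities": joint speeds; "joint_efforts": joint torques, N m; "tool_pos": TCP position; "tool_rot": TCP orientation; "wrist_force": force on the tool from outside, world axes, zero at the start; "moment": the same for the moment, N m; "gripper_width": finger opening in m.
Only numpy, scipy, OpenCV 4.12 (cv2) and the standard library are available. Lean on these libraries where they do the work, as an engineer would, in place of code of your own. Each camera call takes 0.05 s, during which the arm holds its last target.

## Working session

There is one attempt and no reset: what is moved stays moved. The work goes in short steps, Python scripts to look and compute and a tool call to move; the robot and the scene stay as the last step left them, time stands still between calls to the robot, and variables do not carry over. Pictures are saved under pics/ and viewed, and the job is handed in when it is done.

Besides the shell and the picture viewer there is one more tool, called after "Request:" in YAML: its name, and indented under it one key for each argument. apply_moves: Moves the arm, as the interface text tells. Its arguments: {"type":"object","properties":{"deltas":{"type":"array"},"newtons":{"type":"number"}},"required":["deltas"]}

```bash
mkdir -p pics; python3 - <<'E'
from cell import manip
import cv2
for n in("top","side"):
    im=manip.grab_frame(n);cv2.imwrite(f"pics/{n}0.png",im);c=manip.get_calibration(n);print(n,c)
print(manip.sense())
E
```

```text
top {'mtx': array([[512.71646458,   0.        , 316.52733766],
       [  0.        , 512.71646458, 239.99879849],
       [  0.        ,   0.        ,   1.        ]]), 'k1': -0.035704182726874076, 'world_from_camera': array([[ 0.02085937, -0.98353385,  0.17951618,  0.30533431],
       [-0.99974262, -0.02212174, -0.00503283, -0.0240296 ],
       [ 0.00892117, -0.17936499, -0.98374215,  1.41148126],
       [ 0.        ,  0.        ,  0.        ,  1.        ]])}
side {'mtx': array([[609.93599822,   0.        , 327.77989968],
       [  0.        , 609.93599822, 247.4580251 ],
       [  0.        ,   0.        ,   1.        ]]), 'k1': -0.15740024223600846, 'world_from_camera': array([[ 9.99974381e-01, -9.98375665e-06,  7.15807840e-03,
         5.48456933e-01],
       [-5.39000712e-03, -6.59075073e-01,  7.52057841e-01,
        -1.26483971e+00],
       [ 4.71020268e-03, -7.52077155e-01, -6.59058242e-01,
         1.18751086e+00],
       [ 0.00000000e+00,  0.00000000e+00,  0.00000000e+00,
         1.00000000e+00]])}
{'time': 0.1, 'q': array([59.66198002, 34.3812742 , -0.14595264, 91.67615026,  0.10160287,
       54.02436207, -4.57164864]), 'joint_velocities': array([-0.10920252, -0.01728185,  0.00363051, -0.08616773, -0.0595547 ,
       -0.02592215,  0.12839814]), 'joint_efforts': array([ 5.09510355e-03, -7.77992535e+01,  1.57049596e+00, -2.58628178e+01,
        1.27969738e-02,  5.46321840e-03,  9.26298014e-06]), 'tool_pos': array([ 0.31698698, -0.65155905,  0.23048757]), 'tool_rot': array([[-7.19509683e-04,  4.37533218e-01, -8.99201960e-01],
       [ 1.23022909e-03, -8.99201125e-01, -4.37533796e-01],
       [-9.99998984e-01, -1.42103422e-03,  1.08717823e-04]]), 'wrist_force': array([-0.70981478, -0.5941682 ,  0.54830032]), 'moment': array([-0.0281908 ,  0.01245219,  0.04934547]), 'gripper_width': 0.08530471284656312}
```

View pics/top0.png

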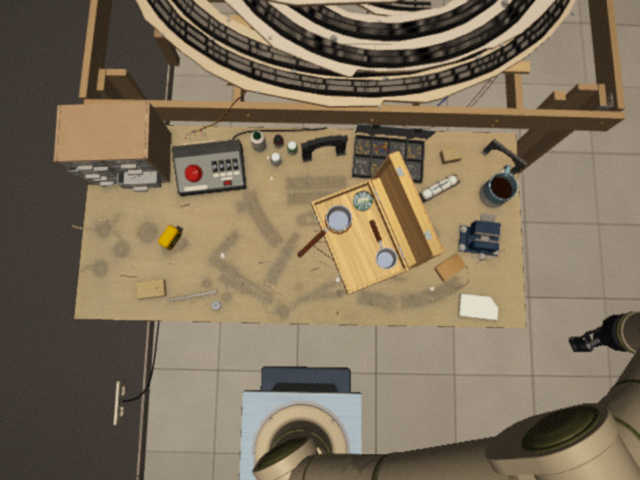

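View pics/side0.png

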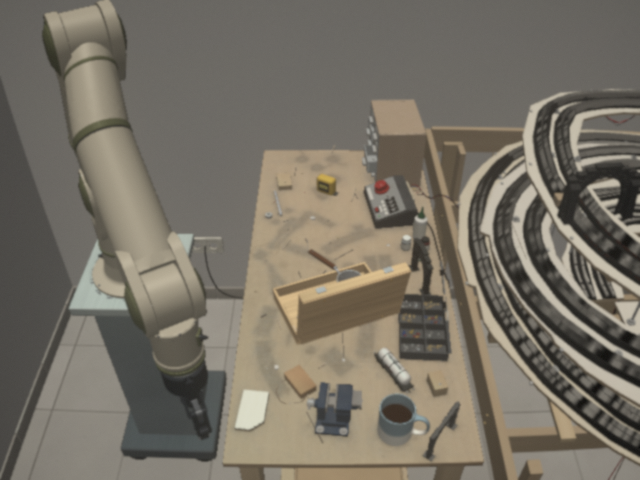

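```bash
python3 - <<'E'
import cv2
t=cv2.imread("pics/top0.png")[140:310,280:480];cv2.imwrite("pics/topc.png",cv2.resize(t,None,fx=3.5,fy=3.5,interpolation=cv2.INTER_CUBIC))
t=cv2.imread("pics/side0.png")[225:365,250:450];cv2.imwrite("pics/sidec.png",cv2.resize(t,None,fx=4,fy=4,interpolation=cv2.INTER_CUBIC))
E
```

```text
(no output)
```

View pics/topc.png

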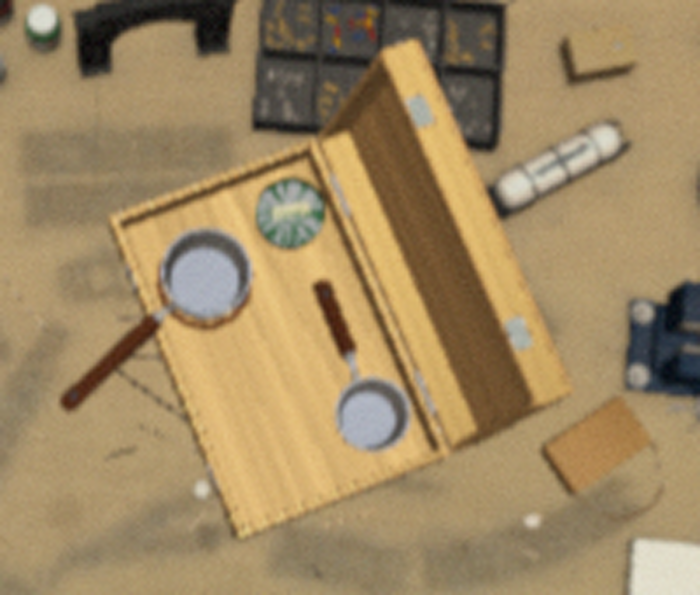

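View pics/sidec.png

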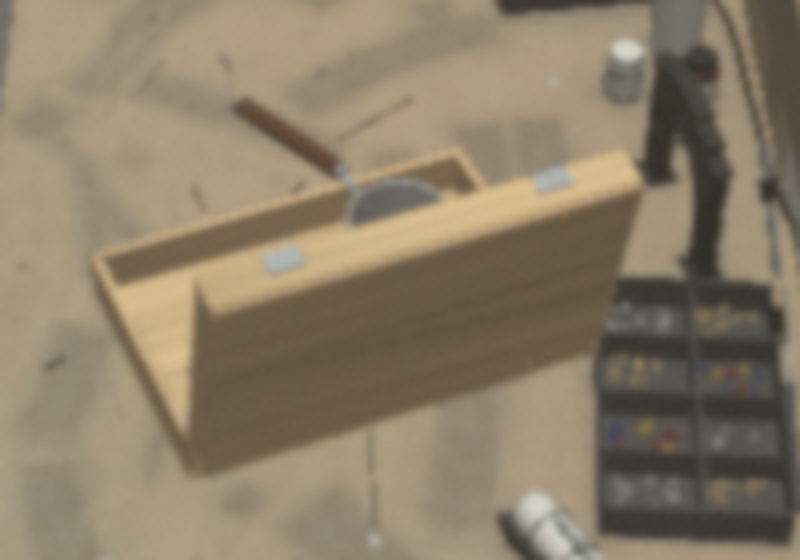

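```bash
cat > h.py <<'E'
import numpy as np,cv2
from cell import manip
def ray(n,u,v):
    c=manip.get_calibration(n);p=cv2.undistortPoints(np.array([[[u,v]]],float),c['mtx'],np.array([c['k1'],0,0,0.]))[0,0]
    T=c['world_from_camera'];return T[:3,3],T[:3,:3]@np.array([p[0],p[1],1])
def at(n,u,v,z):
    o,d=ray(n,u,v);return o+d*(z-o[2])/d[2]
def proj(n,P):
    c=manip.get_calibration(n);T=np.linalg.inv(c['world_from_camera']);P=np.atleast_2d(P)@T[:3,:3].T+T[:3,3]
    return cv2.projectPoints(P,np.zeros(3),np.zeros(3),c['mtx'],np.array([c['k1'],0,0,0.]))[0][:,0]
def tc(u,v): return (u+.5)/3.5-.5+280,(v+.5)/3.5-.5+140
def sc(u,v): return (u+.5)/4-.5+250,(v+.5)/4-.5+225
E
python3 - <<'E'
from h import *
from scipy.optimize import least_squares
C={( .136,.088):(110,218),(.136,-.088):(313,145),(-.136,.088):(238,537),(-.136,-.088):(446,456)}
Cs={(-.136,.088):(96,258),(.136,.088):(458,150)}
def W(p,q):
    c,s=np.cos(p[2]),np.sin(p[2]);return np.array([p[0]+c*q[0]-s*q[1],p[1]+s*q[0]+c*q[1],q[2]])
def res(p,pr=0):
    r=[]
    for k,v in C.items(): r+=list(proj("top",W(p,(*k,.04)))[0]-tc(*v))
    for k,v in Cs.items(): r+=list(proj("side",W(p,(*k,.04)))[0]-sc(*v))
    return np.array(r)
s=least_squares(res,[.65,-.1,.4]);p=s.x;print(p,np.degrees(p[2]));print(res(p).round(2))
print("seat",W(p,(.065,.034,0)))
print("rim centre",at("top",*tc(206,277),.048),"end top",at("top",*tc(68,405),.055),"side",at("side",*sc(236,104),.056), "small",at("top",*tc(373,412),.04))
# lid angle
for th in np.arange(1.3,1.85,.1):
    def L(x,y,z): c,s_=np.cos(th),np.sin(th);return W(p,(x,-.088+y*c-z*s_,.04+y*s_+z*c))
    print(round(th,2),[(proj("top",L(x,.176,z))[0]-(280,140))*3.5+1.2 for x,z in((.136,.031),(-.136,.031),(.136,0),(-.136,0))],[(proj("side",L(x,.176,.031))[0]-(250,225))*4+1.5 for x in(-.136,.136)])
np.save("p.npy",p)
E
```

```text
[ 0.57109169 -0.14655139  0.39427085] 22.590055464017635
[-0.25 -0.33  0.66 -1.69  0.14  0.63  1.12 -0.09 -1.64 -1.47  0.35 -1.03]
seat [ 0.61804409 -0.0901912   0.        ]
rim centre [ 0.614244   -0.08964746  0.048     ] end top [0.51008056 0.01482985 0.055     ] side [0.50707596 0.01289408 0.056     ] small [ 0.51208439 -0.22069141  0.04      ]
1.3 [array([320.71936553,  72.27980149]), array([475.27343014, 432.62051609]), array([280.05972096,  90.88915261]), array([432.40519949, 450.23875434])] [array([162.46929631, 213.47412114]), array([585.43412078,  92.73119201])]
1.4 [array([344.42894686,  63.08548669]), array([499.76247834, 422.87670402]), array([303.24598741,  80.64113643]), array([456.73832915, 440.31139924])] [array([173.35825761, 232.70878298]), array([599.37979807, 109.82496877])]
1.5 [array([367.74386173,  54.78154708]), array([523.61154671, 413.53191854]), array([326.62087483,  71.03671839]), array([481.04728756, 430.53374457])] [array([184.5488535 , 254.54614597]), array([613.29579617, 129.43805375])]
1.6 [array([390.33731921,  47.47969698]), array([546.48427993, 404.71736262]), array([349.85385449,  62.2126645 ]), array([504.98408433, 421.0460692 ])] [array([195.90442658, 278.76742735]), array([627.00162886, 151.37912161])]
1.7 [array([411.90050449,  41.27171114]), array([568.06766176, 396.55247828]), array([372.61753022,  54.29116307]), array([528.20834591, 411.98310421])] [array([207.27901741, 305.10371908]), array([640.31241063, 175.41085053])]
1.8 [array([432.14989603,  36.2276887 ]), array([588.07942953, 389.14218136]), array([394.59603343,  47.37680964]), array([550.39620474, 403.47052435])] [array([218.52020612, 333.23895611]), array([653.0429597 , 201.25232246])]
```

Request:
apply_moves:
  deltas:
    - [[1,2,4,0,0,0,1],[1,3,4,0,0,0,1],[1.3,4,0.3,0,0,0,1],[1.3,4,0.3,0,0,0,1],[1.3,4,0.3,0,0,0,1],[1.3,4,0.3,0,0,0,1],[1.3,4,0.3,0,0,0,1],[1.3,4,0.3,0,0,0,1],[1.3,4,0.3,0,0,0,1],[1.3,4,0.3,0,0,0,1]]
  newtons: 40

```text
time: 1.1
tool_pos: [0.4376, -0.2717, 0.3325]
tool_rot: [[-0.007, 0.428, -0.904], [0.005, -0.904, -0.428], [-1.0, -0.007, 0.004]]
wrist_force: [0.8, 0.6, -0.2]
gripper_width: 0.0001
```

Request:
apply_moves:
  deltas:
    - [[1.2,4,0,0,0,0,1],[1.5,4,0,0,0,0,1],[1.5,4,0,0,0,0,1],[1.5,4,0,0,0,0,1],[1.5,4,0,0,0,0,1],[1.5,4,-2,0,0,0,1],[1.5,3,-4,0,0,0,1],[1,2,-4,0,0,0,1],[0.5,1,-4,0,0,0,1],[0,0,-2,0,0,0,1]]

```text
time: 2.1
tool_pos: [0.5586, 0.048, 0.1728]
tool_rot: [[0.003, 0.435, -0.9], [0.008, -0.9, -0.435], [-1.0, -0.006, -0.007]]
wrist_force: [-0.5, -0.3, 0.1]
gripper_width: 0.0001
```

```bash
python3 - <<'E'
from h import *
print(manip.sense()['tool_pos'],manip.sense()['wrist_force'])
t=manip.grab_frame("top")[140:310,230:430];cv2.imwrite("pics/t1.png",cv2.resize(t,None,fx=3.5,fy=3.5,interpolation=cv2.INTER_CUBIC))
E
```

```text
[0.55860063 0.04795523 0.17275567] [-0.48651541 -0.31692476  0.08170652]
```

View pics/t1.png

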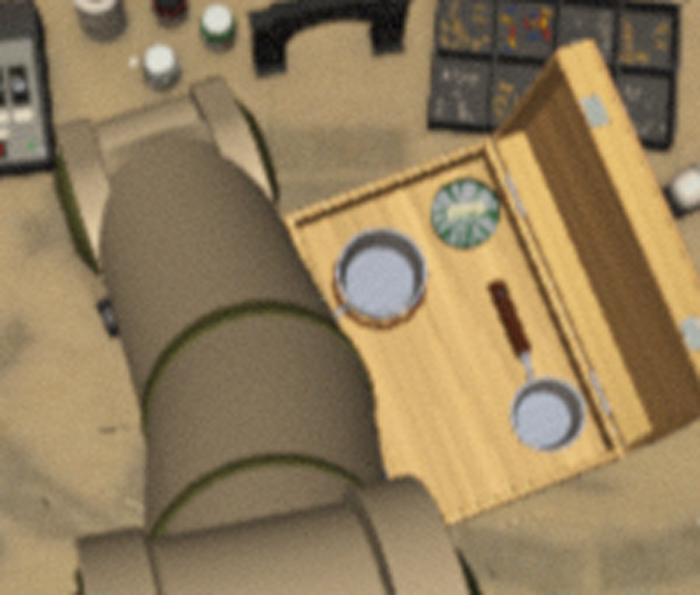

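Request:
apply_moves:
  deltas:
    - [[0,-0.3,-3,0,0,0,1],[0,-0.3,-3,0,0,0,1],[0,-0.3,-3,0,0,0,1],[0,-0.3,-2,0,0,0,1],[0,0,-1.2,0,0,0,1],[0,0,-0.4,0,0,0,1],[0,0,0,0,0,0,1],[0,0,0,0,0,0,1],[0,0,0,0,0,0,1],[0,0,0,0,0,0,1]]

```text
time: 3.15
tool_pos: [0.5601, 0.0341, 0.0453]
tool_rot: [[0.005, 0.434, -0.901], [0.007, -0.901, -0.434], [-1.0, -0.004, -0.008]]
wrist_force: [-0.4, 0.5, 0.3]
gripper_width: -0.0001
```

```bash
python3 - <<'E'
from h import *
P=manip.sense()['tool_pos'];pan=np.array([.616,-.0900])
print(P)
# path: r and offset 24mm; tip centre at angle
for a in np.arange(136,200,8):
    t=np.radians(a);d=np.array([np.cos(t),np.sin(t)]);n=np.array([np.sin(t),-np.cos(t)])
    q=pan+.118*d+.023*n; print(a,q.round(4))
t=manip.grab_frame("side")[155:365,200:450];cv2.imwrite("pics/s1.png",cv2.resize(t,None,fx=3,fy=3,interpolation=cv2.INTER_CUBIC))
E
```

```text
[0.56014808 0.03412288 0.04529524]
136 [0.5471 0.0085]
144 [ 0.5341 -0.002 ]
152 [ 0.5226 -0.0143]
160 [ 0.513 -0.028]
168 [ 0.5054 -0.043 ]
176 [ 0.4999 -0.0588]
184 [ 0.4967 -0.0753]
192 [ 0.4958 -0.092 ]
```

View pics/s1.png

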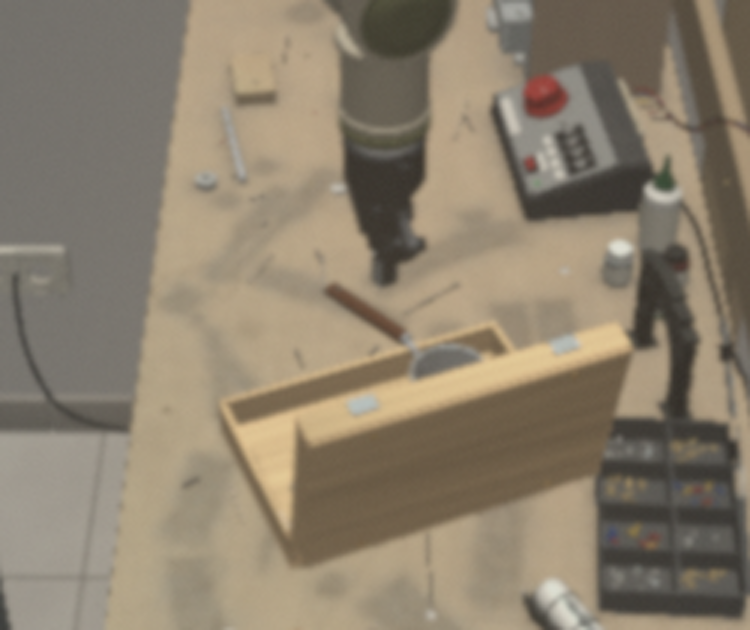

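Request:
apply_moves:
  deltas:
    - [[-0.5,-1,0.2,0,0,0,1],[-0.5,-1,0,0,0,0,1],[-0.3,-0.6,0,0,0,0,1],[-0.65,-0.5,0,0,0,0,1],[-0.65,-0.55,0,0,0,0,1],[-0.6,-0.6,0,0,0,0,1],[-0.55,-0.6,0,0,0,0,1],[-0.5,-0.7,0,0,0,0,1],[-0.5,-0.7,0,0,0,0,1],[-0.3,-0.5,0,0,0,0,1]]

```text
time: 4.2
tool_pos: [0.5053, -0.0394, 0.0485]
tool_rot: [[0.007, 0.434, -0.901], [0.007, -0.901, -0.434], [-1.0, -0.004, -0.009]]
wrist_force: [1.3, 0.7, 0.4]
gripper_width: -0.0005
```

```bash
python3 - <<'E'
from h import *
P=manip.sense();print(P['tool_pos'],P['wrist_force'])
t=manip.grab_frame("side")[155:365,200:450];cv2.imwrite("pics/s2.png",cv2.resize(t,None,fx=3,fy=3,interpolation=cv2.INTER_CUBIC))
E
```

```text
[ 0.50528535 -0.03940296  0.04848973] [1.32972685 0.68852191 0.37434089]
```

View pics/s2.png

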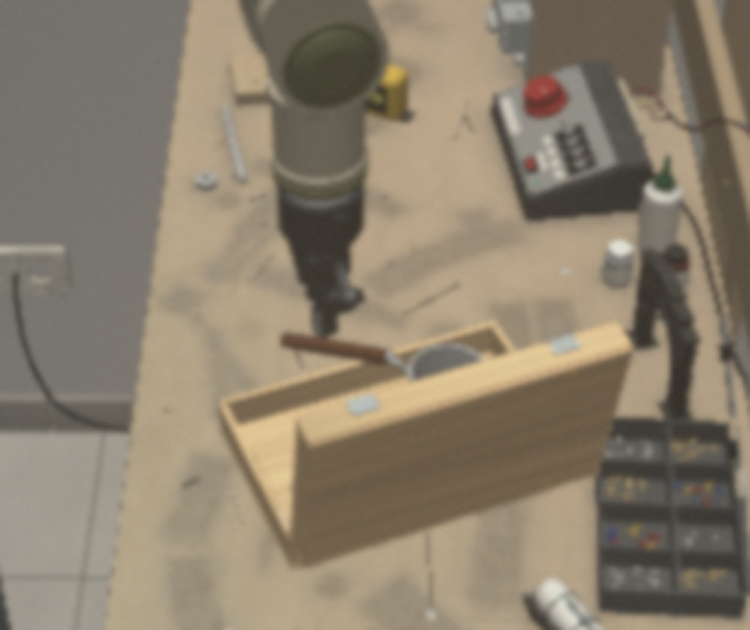

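Request:
apply_moves:
  deltas:
    - [[-0.25,-0.7,0,0,0,0,1],[-0.2,-0.7,0,0,0,0,1],[-0.15,-0.7,0,0,0,0,1],[-0.1,-0.7,0,0,0,0,1],[-0.1,-0.7,0,0,0,0,1],[0,-0.7,0,0,0,0,1],[0,-0.6,0,0,0,0,1],[0,-0.4,0,0,0,0,1],[0,0,0,0,0,0,1],[0,0,0,0,0,0,1]]

```text
time: 5.25
tool_pos: [0.4971, -0.097, 0.0485]
tool_rot: [[0.008, 0.432, -0.902], [0.007, -0.902, -0.432], [-1.0, -0.003, -0.01]]
wrist_force: [-0.1, 1.0, 0.9]
gripper_width: 0.0001
```

```bash
python3 - <<'E'
from h import *
P=manip.sense();print(P['tool_pos'],P['wrist_force'])
t=manip.grab_frame("side")[155:365,200:450];cv2.imwrite("pics/s3.png",cv2.resize(t,None,fx=3,fy=3,interpolation=cv2.INTER_CUBIC))
E
```

```text
[ 0.49707072 -0.09703974  0.04851645] [-0.14863064  0.9791952   0.92432228]
```

View pics/s3.png

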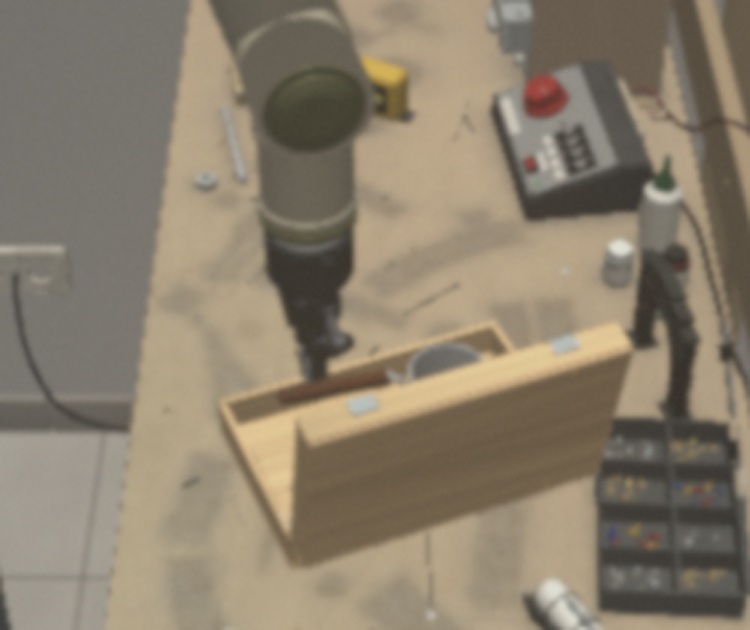

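```bash
python3 - <<'E'
from h import *
p=np.load("p.npy");R=np.array([[np.cos(p[2]),np.sin(p[2])],[-np.sin(p[2]),np.cos(p[2])]])
for uv in((281,396),(390,379),(445,360)):
    w=at("side",(uv[0]+.5)/3-.5+200,(uv[1]+.5)/3-.5+155,.055);print(w,R@(w[:2]-p[:2]))
E
```

```text
[ 0.46943515 -0.12877681  0.055     ] [-0.08702929  0.05546071]
[ 0.56503388 -0.10749745  0.055     ] [0.00940895 0.03838462]
[ 0.61440584 -0.08327079  0.055     ] [0.06429925 0.04178704]
```

Request:
apply_moves:
  deltas:
    - [[0,-0.5,0,0,0,0,1],[0,-0.4,0,0,0,0,1],[0,0,0,0,0,0,1],[-0.3,0.7,0,0,0,0,1],[0,0.5,1,0,0,0,1],[0,0,4,0,0,0,1],[0,0,5,0,0,0,1],[0,0,5,0,0,0,1],[0,0,5,0,0,0,1],[0,0,5,0,0,0,1]]

```text
time: 6.3
tool_pos: [0.4871, -0.0883, 0.2992]
tool_rot: [[-0.007, 0.439, -0.899], [0.01, -0.899, -0.439], [-1.0, -0.012, 0.002]]
wrist_force: [2.3, -0.5, 0.2]
gripper_width: -0.0002
```

Request:
apply_moves:
  deltas:
    - [[0,0,3,0,0,0,1],[2,-3,0,0,0,0,1],[2,-3,0,0,0,0,1],[2,-3,0,0,0,0,1],[2,-3,0,0,0,0,1],[2,-3,0,0,0,0,1],[2,-3,0,0,0,0,1],[1.5,-2,0,0,0,0,1],[0.5,-1,0,0,0,0,1],[0,0,0,0,0,0,1]]

```text
time: 7.3
tool_pos: [0.629, -0.2958, 0.3475]
tool_rot: [[0.009, 0.45, -0.893], [0.007, -0.893, -0.45], [-1.0, -0.003, -0.011]]
wrist_force: [0.5, 0.1, -0.7]
gripper_width: 0.0
```

```bash
python3 - <<'E'
from h import *
P=manip.sense();print(P['tool_pos'],P['wrist_force'])
t=manip.grab_frame("top")[140:310,280:480];cv2.imwrite("pics/t4.png",cv2.resize(t,None,fx=3.5,fy=3.5,interpolation=cv2.INTER_CUBIC))
t=manip.grab_frame("side")[155:365,200:450];cv2.imwrite("pics/s4.png",cv2.resize(t,None,fx=3,fy=3,interpolation=cv2.INTER_CUBIC))
E
```

```text
[ 0.6290114  -0.29575049  0.34752375] [ 0.52349849  0.11125783 -0.72103993]
```

View pics/t4.png

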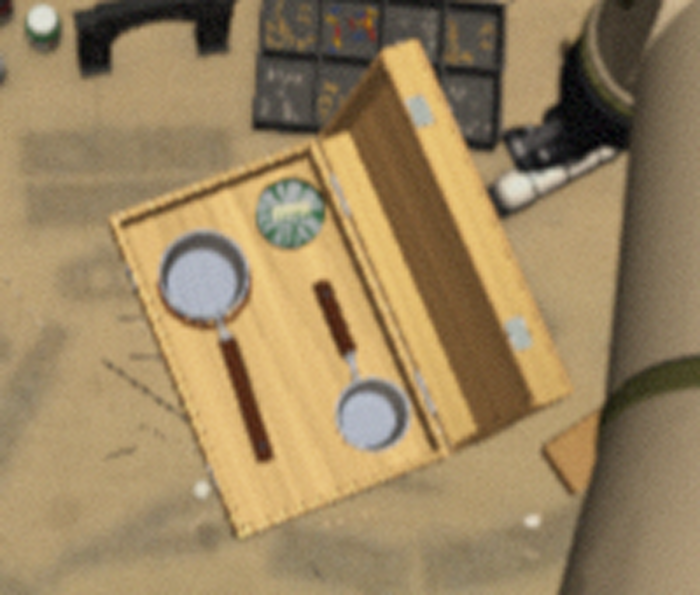

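View pics/s4.png

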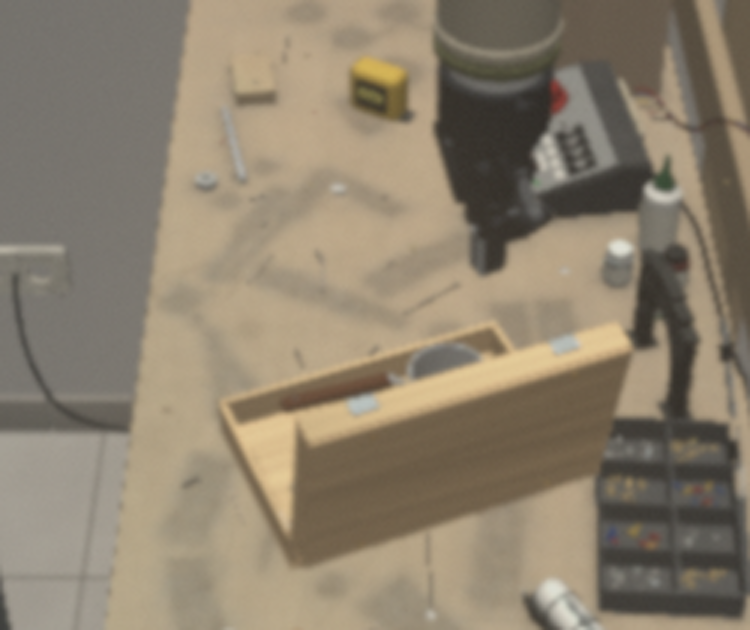

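```bash
python3 - <<'E'
from h import *
p=np.load("p.npy");c,s=np.cos(p[2]),np.sin(p[2])
def Wl(x,y,z): return np.array([p[0]+c*x-s*y,p[1]+s*x+c*y,z])
w=at("top",*tc(265,458),.055);print("end",w, [c*(w[0]-p[0])+s*(w[1]-p[1]),-s*(w[0]-p[0])+c*(w[1]-p[1])])
P=manip.sense()['tool_pos'];d=P[:2]-p[:2];print("tool in case",c*d[0]+s*d[1],-s*d[0]+c*d[1])
print("pre",Wl(0,-.180,.175))
h=.015;S=.14
for th in [1.7,1.57,1.4,1.2,1.0,.8,.6,.4,.2,0]:
    y=-.088+S*np.cos(th)-.031*np.sin(th)-h;z=.04+S*np.sin(th)+.031*np.cos(th);print(th,round(y,4),Wl(0,y,z).round(4))
E
```

```text
end [ 0.47264175 -0.13608237  0.055     ] [np.float64(-0.0868750370730587), np.float64(0.04748388637760162)]
tool in case -0.003355783895537222 -0.15813277606618192
pre [ 0.640236   -0.31274123  0.175     ]
1.7 -0.1518 [ 0.6294 -0.2867  0.1748]
1.57 -0.1339 [ 0.6225 -0.2702  0.18  ]
1.4 -0.1098 [ 0.6133 -0.2479  0.1832]
1.2 -0.0812 [ 0.6023 -0.2215  0.1817]
1.0 -0.0534 [ 0.5916 -0.1959  0.1746]
0.8 -0.0277 [ 0.5817 -0.1721  0.162 ]
0.6 -0.005 [ 0.573  -0.1511  0.1446]
0.4 0.0139 [ 0.5658 -0.1337  0.1231]
0.2 0.0281 [ 0.5603 -0.1207  0.0982]
0 0.037 [ 0.5569 -0.1124  0.071 ]
```

Request:
apply_moves:
  deltas:
    - [[0.7,-1.4,0,0,0,0,1],[0.6,-1.2,0,0,0,0,1],[0,0,-2,0,0,0,1],[0,0,-3,0,0,0,1],[0,0,-3,0,0,0,1],[0,0,-3,0,0,0,1],[0,0,-3,0,0,0,1],[0,0,-2,0,0,0,1],[0,0,-1,0,0,0,1],[0,0,0,0,0,0,1]]

```text
time: 8.4
tool_pos: [0.6442, -0.323, 0.1763]
tool_rot: [[0.015, 0.454, -0.891], [0.004, -0.891, -0.454], [-1.0, 0.003, -0.015]]
wrist_force: [-0.0, 0.7, -0.2]
gripper_width: 0.0002
```

Request:
apply_moves:
  deltas:
    - [[-0.3,0.75,0,0,0,0,1],[-0.3,0.75,0,0,0,0,1],[-0.3,0.75,0,0,0,0,1],[-0.3,0.75,0,0,0,0,1],[-0.3,0.75,0,0,0,0,1],[-0.3,0.75,0.1,0,0,0,1],[-0.3,0.75,0.1,0,0,0,1],[-0.3,0.75,0.1,0,0,0,1],[-0.3,0.75,0.1,0,0,0,1],[-0.3,0.75,0.1,0,0,0,1]]

```text
time: 9.4
tool_pos: [0.6145, -0.2463, 0.1885]
tool_rot: [[0.025, 0.452, -0.892], [-0.003, -0.892, -0.452], [-1.0, 0.014, -0.021]]
wrist_force: [0.9, -1.9, -2.0]
gripper_width: -0.0001
```

```bash
python3 - <<'E'
from h import *
P=manip.sense();print(P['tool_pos'],P['wrist_force'])
t=manip.grab_frame("side")[155:365,200:450];cv2.imwrite("pics/s5.png",cv2.resize(t,None,fx=3,fy=3,interpolation=cv2.INTER_CUBIC))
E
```

```text
[ 0.61450503 -0.24625409  0.18853706] [ 0.92369937 -1.92114054 -2.0098604 ]
```

View pics/s5.png

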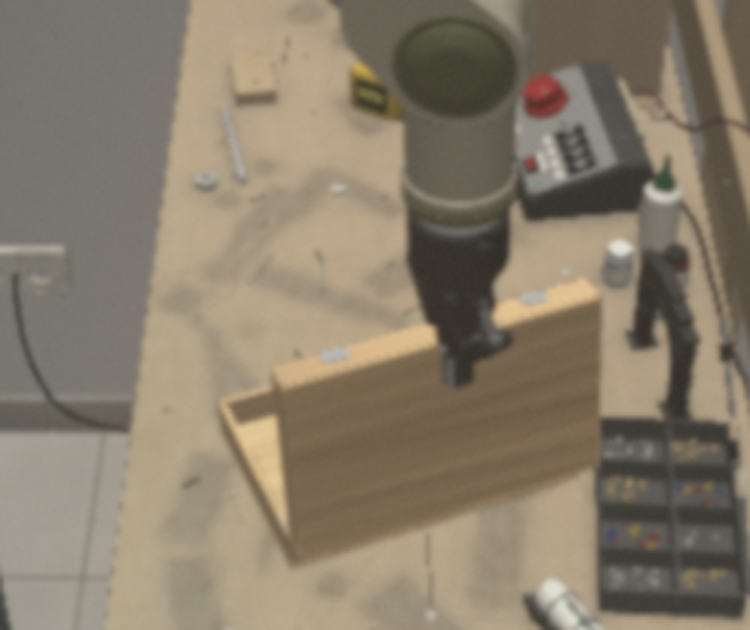

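Request:
apply_moves:
  deltas:
    - [[-0.3,0.75,-0.1,0,0,0,1],[-0.3,0.75,-0.1,0,0,0,1],[-0.3,0.75,-0.1,0,0,0,1],[-0.3,0.75,-0.2,0,0,0,1],[-0.3,0.75,-0.2,0,0,0,1],[-0.3,0.75,-0.3,0,0,0,1],[-0.3,0.75,-0.4,0,0,0,1],[-0.3,0.75,-0.4,0,0,0,1],[-0.3,0.7,-0.4,0,0,0,1],[-0.3,0.7,-0.5,0,0,0,1]]

```text
time: 10.45
tool_pos: [0.5819, -0.1627, 0.16]
tool_rot: [[0.025, 0.454, -0.891], [-0.001, -0.891, -0.454], [-1.0, 0.012, -0.022]]
wrist_force: [0.2, -0.3, 2.4]
gripper_width: 0.0004
```

Request:
apply_moves:
  deltas:
    - [[-0.3,0.6,-0.6,0,0,0,1],[-0.3,0.5,-0.6,0,0,0,1],[-0.25,0.5,-0.6,0,0,0,1],[-0.2,0.4,-0.6,0,0,0,1],[-0.2,0.4,-0.6,0,0,0,1],[-0.2,0.4,-0.6,0,0,0,1],[-0.15,0.3,-0.6,0,0,0,1],[-0.1,0.3,-0.6,0,0,0,1],[-0.1,0.2,-0.6,0,0,0,1],[-0.1,0.2,-0.5,0,0,0,1]]

```text
time: 11.45
tool_pos: [0.5608, -0.119, 0.0948]
tool_rot: [[0.024, 0.455, -0.89], [0.001, -0.89, -0.455], [-1.0, 0.009, -0.022]]
wrist_force: [0.8, 0.7, 1.6]
gripper_width: -0.0
```

```bash
python3 - <<'E'
from h import *
P=manip.sense();print(P['tool_pos'],P['wrist_force'])
t=manip.grab_frame("side")[155:365,200:450];cv2.imwrite("pics/s6.png",cv2.resize(t,None,fx=3,fy=3,interpolation=cv2.INTER_CUBIC))
E
```

```text
[ 0.56075967 -0.11897698  0.09480598] [0.82084846 0.70338173 1.58668457]
```

View pics/s6.png

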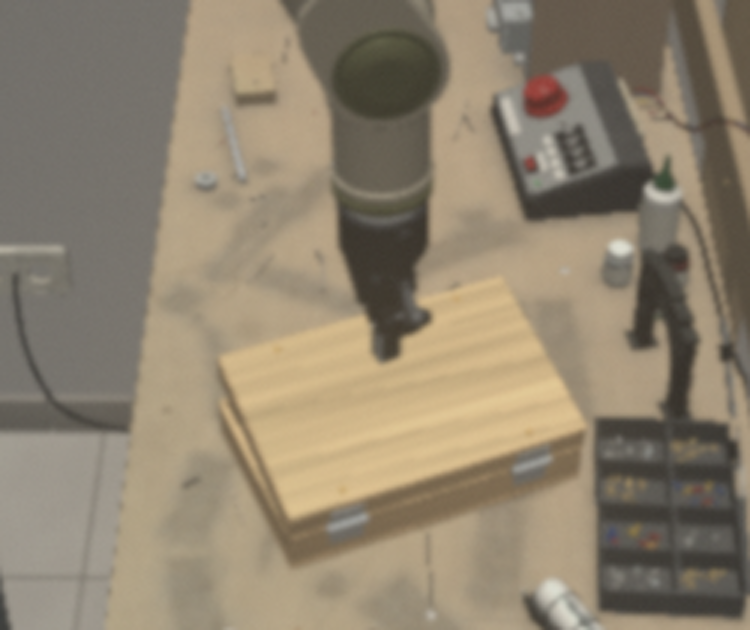

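Request:
apply_moves:
  deltas:
    - [[0,0.1,-0.4,0,0,0,1],[0,0.1,-0.4,0,0,0,1],[0,0.1,-0.4,0,0,0,1],[0,0,-0.4,0,0,0,1],[0,0,-0.3,0,0,0,1],[0,0,-0.2,0,0,0,1],[0,0,-0.2,0,0,0,1],[0,0,-0.1,0,0,0,1],[0,0,-0.1,0,0,0,1],[0,0,-0.1,0,0,0,1]]

```text
time: 12.5
tool_pos: [0.5596, -0.1157, 0.0711]
tool_rot: [[0.024, 0.455, -0.89], [-0.0, -0.89, -0.455], [-1.0, 0.011, -0.021]]
wrist_force: [-3.2, 0.7, 14.1]
gripper_width: -0.0
```

Request:
apply_moves:
  deltas:
    - [[0,0,-0.1,0,0,0,1],[0,0,-0.1,0,0,0,1],[0,0,0,0,0,0,1],[0,0,1,0,0,0,1],[0,0,3,0,0,0,1],[0,0,5,0,0,0,1],[0,0,5,0,0,0,1],[-1,-4,3,0,0,0,1],[-1,-4,0,0,0,0,1],[-1,-4,0,0,0,0,1]]

```text
time: 13.5
tool_pos: [0.5308, -0.2314, 0.251]
tool_rot: [[0.029, 0.465, -0.885], [-0.001, -0.885, -0.465], [-1.0, 0.014, -0.025]]
wrist_force: [0.6, -0.5, -0.4]
gripper_width: -0.0002
```

Request:
apply_moves:
  deltas:
    - [[-1,-4,0,0,0,0,1],[-1,-4,0,0,0,0,1],[-1,-4,0,0,0,0,1],[-1,-4,0,0,0,0,1],[-1,-4,0,0,0,0,1],[-1,-4,0,0,0,0,1],[-1,-3,0,0,0,0,1],[0,0,0,0,0,0,1],[0,0,0,0,0,0,1],[0,0,0,0,0,0,1]]

```text
time: 14.5
tool_pos: [0.4506, -0.5205, 0.2576]
tool_rot: [[0.032, 0.456, -0.89], [-0.007, -0.89, -0.456], [-0.999, 0.021, -0.025]]
wrist_force: [-0.7, -0.3, -0.1]
gripper_width: 0.0001
```

```bash
python3 - <<'E'
from h import *
P=manip.sense();print(P['tool_pos'],P['wrist_force'])
p=np.load("p.npy");c,s=np.cos(p[2]),np.sin(p[2])
def L(x,y,z,th):
    Y=-.088+y*np.cos(th)-z*np.sin(th);Z=.04+y*np.sin(th)+z*np.cos(th);return np.array([p[0]+c*x-s*Y,p[1]+s*x+c*Y,Z])
for th in(0,.04,.1):print(th,[((proj("side",L(x,.176,.031,th))[0]-(200,155)+.5)*3-.5).round(1) for x in(-.136,.136)],[((proj("top",L(x,.176,.031,th))[0]-(280,140)+.5)*3.5-.5).round(1) for x in(-.136,.136)])
t=manip.grab_frame("top")[140:310,280:480];cv2.imwrite("pics/t7.png",cv2.resize(t,None,fx=3.5,fy=3.5,interpolation=cv2.INTER_CUBIC))
t=manip.grab_frame("side")[155:365,200:450];cv2.imwrite("pics/s7.png",cv2.resize(t,None,fx=3,fy=3,interpolation=cv2.INTER_CUBIC))
E
```

```text
[ 0.4505964  -0.5205328   0.25756637] [-0.71141171 -0.28139373 -0.05418847]
0 [array([214.9, 373.9]), array([495.9, 294.4])] [array([241.3, 536. ]), array([109. , 206.7])]
0.04 [array([215. , 369.1]), array([496.9, 289.6])] [array([243.7, 534.6]), array([110.7, 203.7])]
0.1 [array([215.3, 362.4]), array([498.7, 282.8])] [array([248. , 532.2]), array([113.8, 198.9])]
```

View pics/t7.png

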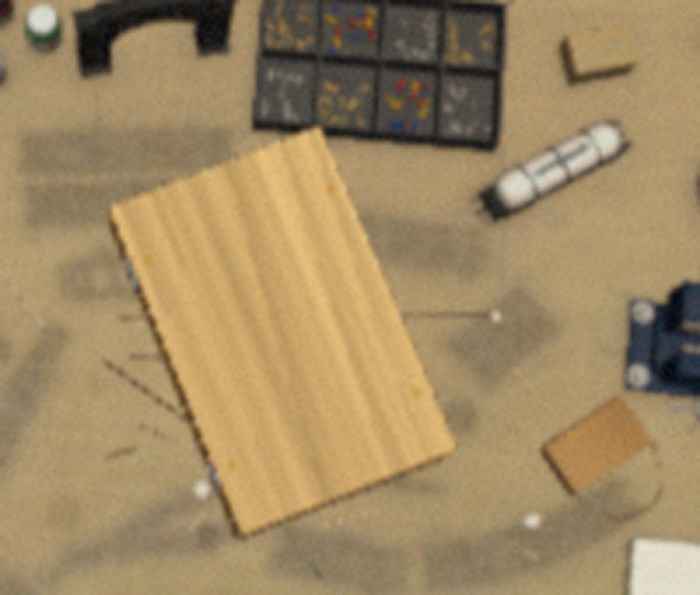

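View pics/s7.png

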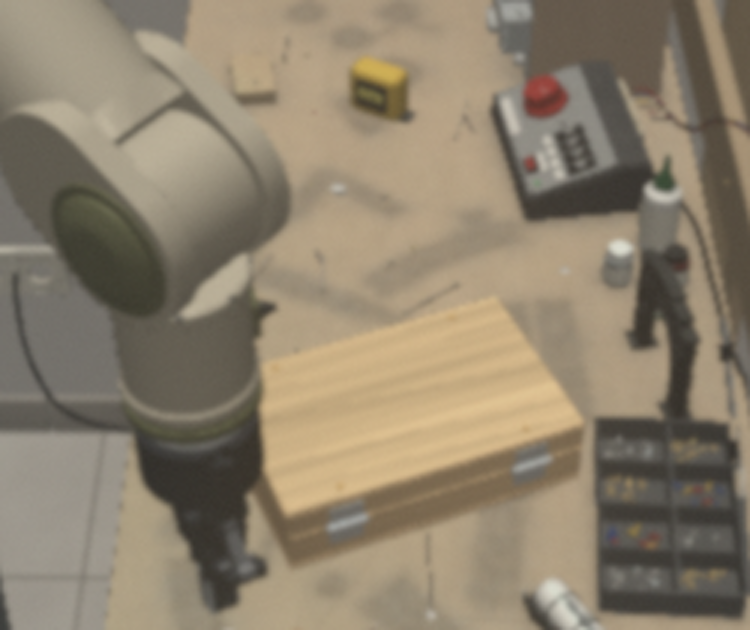

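```bash
python3 -c "
from cell import manip
manip.finish_job()"
```

```text
the job is handed in; nothing more can be done
```

I swung the larger pan's handle inside the case with the closed fingertips, then pushed the lid shut slowly from behind and above. I backed the arm off and handed the job in at about 14.6 s.

- **Handle:** before closing, the top picture put the handle end at case x ≈ -87 mm, y ≈ +47 mm, inside the wanted range. The pan was still in its ring, and the handle was clear of the smaller pan and the tin.
- **Lid:** the finger stopped at 71 mm height with about 14 N. Afterwards the lid's edge matched the fully shut position to within about 0.02 rad in both pictures.
- **Surroundings:** the sanding block and the tape measure look unmoved. The smaller pan and the tin had not moved when last seen, before the lid closed.

The pan, handle, smaller pan and tin cannot be seen under the shut lid, so I did not check them after closing. No check failed or disagreed beyond the 2–3 mm fit error of the camera measurements.

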